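# Dispense one cap and push it aside

### The job

Press the black plunger knob of the cap feeder all the way down once and let it spring fully back up, so that a single red cap comes out onto the deck at the front. Then push that cap sideways along the deck, without gripping or lifting it, until it rests inside the green square. Leave the other two red caps in the feeder's magazine and the things standing around where they are.

Things in the scene. Friction and masses are not known exactly. Their poses are not given: they have to be found in the camera images.
- feeder: fixed cap feeder on the worktop. Origin: on the magazine's vertical centre line, at worktop height; -x points out of the outlet (roughly to the robot), z up. Aluminium deck, top 8 mm over the worktop: x = -108 to -24 mm, y = -130 to 130 mm, with a lip 8 mm high above it along the front edge (x -107 to -101 mm). White drive housing behind: x = 25 to 103 mm, y = -27 to 27 mm, 60 mm high.
- magazine (a point): centre of the magazine's floor, 8 mm above the worktop, on the feeder's origin line; three caps stand here in a stack. The clear, open-topped magazine walls reach x = -28 to 26 mm, y = -28 to 28 mm (feeder frame) and 54 mm above the worktop.
- plunger (a joint): plunger travel: 0 up, 0.024 m fully down (hard stop). The spring resists with 2.5 N at the top, 8 N at the bottom, and brings it back up. A full press slides the lowest cap out under the front wall, its centre about 67 mm in front of the magazine's (a quick press may throw it on, at most to the lip); on the return the next cap drops. Another press would eject another cap.
- plunger_top (a point): centre of the top of the black knob (34 mm across), 63 mm behind the magazine centre and 98 mm above the worktop when up, 74 mm when down; it moves straight down when pressed from above
- cap_low: red ribbed plastic cap, a disc 36 mm across and 15 mm high, 20 g, loose; origin at the centre of its underside. At the start lowest in the magazine: the one that comes out.
- cap_mid: red ribbed plastic cap, a disc 36 mm across and 15 mm high, 20 g, loose; origin at the centre of its underside. At the start second in the stack; must stay in the magazine.
- cap_high: red ribbed plastic cap, a disc 36 mm across and 15 mm high, 20 g, loose; origin at the centre of its underside. At the start top of the stack; must stay in the magazine.
- green_square: the green square outline painted on the deck, 72 mm (x) by 70 mm (y), axes as the feeder; origin at its centre, at deck height, 64 mm in front of the magazine centre and 88 mm to its left or right (the sides swap from run to run).
- yellow_square: the yellow square outline painted on the deck, 72 mm (x) by 70 mm (y), axes as the feeder; origin at its centre, at deck height, 64 mm in front of the magazine centre and 88 mm to its left or right (the sides swap from run to run). Not the goal.
- jar: white jar with red lid, 45 mm across, 62 mm tall, a bystander to leave alone; origin at the centre of its underside
- small_beaker: small glass beaker, 52 mm across, 58 mm tall, a bystander to leave alone; origin at the centre of its underside
- weigh_bottle: glass weighing bottle with knob lid, 37 mm across, 52 mm tall, a bystander to leave alone; origin at the centre of its underside
- amber_bottle: amber drop bottle with white cap, 40 mm across, 81 mm tall, a bystander to leave alone; origin at the centre of its underside
- rubber_stopper: black rubber stopper lying on its side, about 28 mm, a bystander to leave alone; origin at the centre of its underside

How it is judged (in metres and radians):
On the way, in this order (a step that is already met when the one before it is completed fails the run):
1. the plunger is pressed fully down (value of joint plunger above 0.0215 m), for 0.05 s.
2. the plunger is back up, one cap lies on the deck in front of the magazine and the other two are inside (value of joint plunger below 0.003 m and x of cap_low in the frame of feeder below -0.052 m and horizontal distance between each of cap_mid, cap_high and magazine below 0.01 m), for 0.1 s.
At the end, for the whole second after the job is handed in: The ejected cap lies flat and still on the deck inside the green square (its centre within 21 mm of the square's centre both ways), the plunger is fully up, and the other two caps sit in the magazine, moved down one place (x of cap_low in the frame of green_square between -0.021 and 0.021 m and y of cap_low in the frame of green_square between -0.021 and 0.021 m and z of cap_low in the frame of feeder below 0.011 m and angle between cap_low's own z axis and vertical below 0.1 rad and linear speed of cap_low below 0.01 m/s and value of joint plunger below 0.003 m and horizontal distance between each of cap_mid, cap_high and magazine below 0.01 m and z of cap_mid in the frame of feeder below 0.012 m and z of cap_high in the frame of feeder below 0.028 m); the robot touches nothing.
It fails at once if the cap is lifted or tipped over (z of cap_low in the frame of feeder above 0.018 m or angle between cap_low's own z axis and vertical above 0.6 rad).
It fails at once if a second cap leaves the magazine (horizontal distance between any of cap_mid, cap_high and magazine above 0.015 m).
It fails at once if a cap in the magazine is lifted (z of cap_mid in the frame of feeder above 0.033 m or z of cap_high in the frame of feeder above 0.048 m).
It fails at once if a bystander is disturbed (distance of any of jar, small_beaker, weigh_bottle, amber_bottle, rubber_stopper from where it was at the start of the episode above 0.03 m).
It also fails if it takes over 48 s, if anything falls off the work surface, if the arm or the gripper's body presses on something with over 40 N, if the wrist force passes 120 N, or if a joint passes its speed limit or range.

### The arm

A 6-joint arm with a two-finger parallel gripper is mounted at the origin on a cart in front of the work surface, level with it; the furniture and walls round the work are solid. World frame = base frame: x ahead of the robot, y to its left, z up, the work surface at z = 0. Lengths are in mm, angles in degrees, forces in N, time in s.
With the tool pointing down it reaches from about 300 to 850 mm from the base axis. Payload 4.2 kg.
Tool frame: the origin (TCP) lies at the centre of the arm's flange, where the gripper is bolted on; the fingertips stand 191 mm ahead of it and the grasp point (between the pads) lies 172 mm ahead of it; y points along the fingers, x is the direction in which the jaws open and shut, and the axes are right-handed (so a half turn about y gives the same grasp; the last joint's range is limited). The gripper opens to 91 mm and grips with 3 to 60 N. Pads are 32 mm wide; open, the fingers measure 118 mm over their backs; the gripper's body (76 mm by 178 mm) begins 60 mm behind the grasp point.
Start: joints at [-76.662, 18.312, 89.639, -0, 72.044, -1.146], TCP at [143.815, -556.723, 404.776] pointing down, gripper open.
Joint ranges: [-177.97, 177.97], [-48.28, 115.42], [12.27, 149.76], [-77.06, 257.06], [2.81, 150.46], [-146.56, 146.56]. Speed limits (degrees/s): [147.25, 147.25, 180, 180, 180, 180].

### API

Orientations are given as [roll, pitch, yaw] about the fixed x, y, z axes, in that order (R = Rz(yaw) Ry(pitch) Rx(roll)).
In Python, from workcell import env gives the robot as it stands.
- The arm moves only by the tool carry_out, never from a script. Its argument "increments" is a list of rows, each a list of 3 entries, a list of its own where there are three numbers: the turn, a rotation vector about the tool's x, y, z in rad, then the shift along the tool's x, y, z in mm, then the closure, from 0 (fully open) to 1 (shut). In form: [[[wx, wy, wz], [dx, dy, dz], claw], ...]. A call has 1 to 10 rows; each row is the pose to reach, as a shift and turn from the pose commanded when the call began, along the tool's axes at that moment; what a row does not reach only later rows make up. A row lasts 1/12 s, in which the tool goes at most 41.7 mm and 7.16 degrees, less where a joint would pass 70% of its speed; a pose out of reach is approached as far as the arm can. A call with a gripper value outside its range is refused whole. The fingers move at their own pace and stop on an object; "force" is the grip in N (left out, the last holds). Time passes only in rows, so rows that repeat a pose let the fingers close. It gives the time, the measured TCP pose, the force and the opening at its end, in the units of the state.
- env.state(): the state, without advancing time (a new reading comes with each control period).
- env.grab_frame(name): name is "scene" or "top" or "wrist"; returns a dict with "frame" (420x560x3 uint8, blue, green, red), "z_map" (420x560 float32, mm along the optical axis (not along the pixel's ray), 0 where there is no reading), "camera_matrix" (3x3 intrinsics, pixels), "rvec" (rotation vector, rad) and "tvec" (3), from world to camera coordinates, as OpenCV has them; the wrist camera has in their place "hand_eye" (4x4, takes a point from camera to tool coordinates, whose origin is the TCP and whose axes are the tool frame's). Camera axes: x right, y down, z forward; pixel columns grow to the right and rows downward; lengths in mm; the calibration is good to about 2 mm. The wrist camera is an equidistant fisheye: a pixel r from the principal point sees the ray r / f radians off the axis. A picture is of the moment at which its call begins: read the wrist's pose just before it.
- env.job_done(): hands the job in, once; it reports no verdict.
The state is a dict: "time_s": time; "qpos": joint angles; "qvel": joint speeds; "effort": joint torques, N m; "ee_pos": TCP position; "ee_rot": TCP orientation; "force": force on the tool from outside, world axes, zero at the start; "torque": the same for the moment, N m; "gripper_width": finger opening in mm.
Only numpy, scipy, OpenCV 4.12 (cv2) and the standard library are available. Lean on these libraries where they do the work, as an engineer would, in place of code of your own. Each camera call takes 0.05 s, during which the arm holds its last target. There are 200 camera calls.

## Working session

There is one attempt and no reset: what is moved stays moved. The work goes in short steps, Python scripts to look and compute and a tool call to move; the robot and the scene stay as the last step left them, time stands still between calls to the robot, and variables do not carry over. Pictures are saved under pics/ and viewed, about 8 in all and at most 12, crops included, and the job is handed in when it is done.

Besides the shell and the picture viewer there is one more tool, called after "Call:" as name(argument=value, ...), one argument or row to a line, values as JSON. carry_out: Moves the arm, as the interface text tells. Its arguments: {"type":"object","properties":{"increments":{"type":"array","items":{"type":"array"}},"force":{"type":"number"}},"required":["increments"]}

```bash
mkdir -p pics; ls
cat > h.py <<'E'
import numpy as np, cv2
from workcell import env
def cloud(n):
    d=env.grab_frame(n); K=np.array(d["camera_matrix"]); R=cv2.Rodrigues(np.array(d["rvec"],float))[0]; t=np.array(d["tvec"],float).reshape(3)
    z=d["z_map"].astype(float); v,u=np.mgrid[:z.shape[0],:z.shape[1]]
    c=np.stack([(u-K[0,2])/K[0,0]*z,(v-K[1,2])/K[1,1]*z,z],-1)
    return d,(c-t)@R, z>0
E
python3 - <<'E'
from h import *
s=env.state(); print(s)
for n in("top","scene"):
    d,P,ok=cloud(n); cv2.imwrite(f"pics/{n}0.png",d["frame"]); np.savez(f"{n}0.npz",P=P,ok=ok,f=d["frame"])
    print(n,np.array(d["tvec"]),d["rvec"])
E
```

```text
pics
{'time_s': 0.0, 'qpos': array([-7.66614427e+01,  1.83506533e+01,  8.97082125e+01, -7.31699305e-04,
        7.20442790e+01, -1.14510356e+00]), 'qvel': array([ 0.00422125, -0.00050549, -0.08058941,  0.0539618 ,  0.11818495,
        0.04980614]), 'effort': array([ 6.22377265e-04, -4.12459445e+01, -2.31972259e+01,  7.29446299e-02,
        4.56104719e-02, -1.32793698e-04]), 'ee_pos': array([ 143.77461818, -556.54676029,  403.91764762]), 'ee_rot': array([-89.99863422,   0.10313805, -75.5161117 ]), 'force': array([ 0.22847394, -0.09805355,  0.03272725]), 'torque': array([ 0.02776884, -0.02051462, -0.00123682]), 'gripper_width': 90.8633422669831}
top [ 143.21468495  568.93197022 1436.71425497] [ 2.18665336 -2.195765    0.0480202 ]
scene [ 513.11679757  200.20775604 1251.8487118 ] [ 0.75937822 -2.28237279  1.4866482 ]
```

View pics/top0.png

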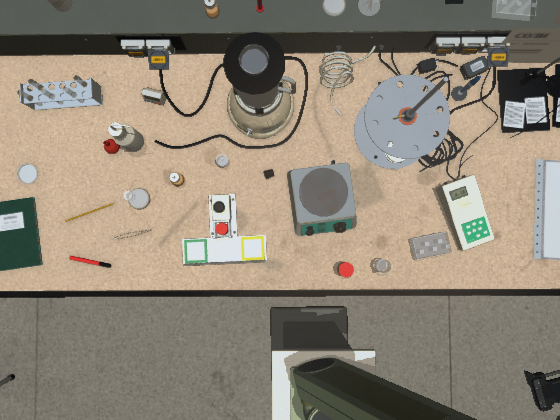

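View pics/scene0.png

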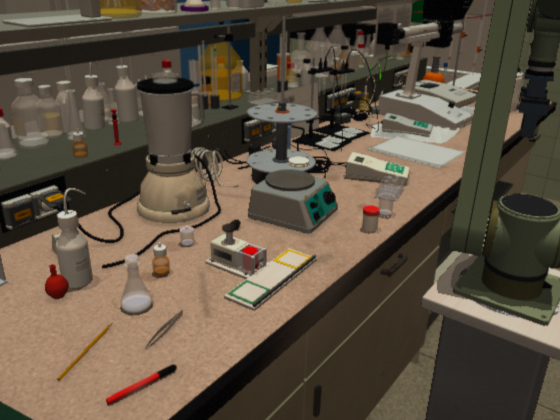

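Top view: green square at (196,251), yellow at (253,247), knob (219,206), magazine with cap (222,229); bystanders are well clear, with the stopper at (269,173) and amber bottle at (177,179). Scene view agrees.

Run:
```python
from h import *
D=np.load("top0.npz");P,ok,f=D["P"],D["ok"],D["f"]
h=cv2.cvtColor(f,cv2.COLOR_BGR2HSV)
def pts(lo,hi,r):
    m=np.zeros(ok.shape,bool);a,b,c,d=r;m[b:d,a:c]=1
    m&=(cv2.inRange(h,lo,hi)>0)&ok; return P[m]
def sq(p):
    (c,s,a)=cv2.minAreaRect(p[:,:2].astype(np.float32)); return np.array(c),s,a,np.median(p[:,2]),len(p)
g=sq(pts((45,80,40),(90,255,255),(180,232,212,270)));y=sq(pts((22,100,80),(38,255,255),(236,228,270,265)))
print(g,y)
k=P[195:219,208:232];kk=k.reshape(-1,3);kk=kk[(kk[:,2]>85)&(kk[:,2]<110)];print("knob",len(kk),np.median(kk,0),(kk.min(0)+kk.max(0))/2,kk.min(0),kk.max(0))
c=pts((0,120,80),(8,255,255),(210,218,235,240));print("cap",len(c),c.mean(0),(c.min(0)+c.max(0))/2)
v=y[0]-g[0];u=v/np.linalg.norm(v)   # points -y feeder
yy=-u; x=np.array([yy[1],-yy[0]]);m=(g[0]+y[0])/2
print("sep",np.linalg.norm(v),"yaw",np.degrees(np.arctan2(x[1],x[0])),"xaxis",x,"origin",m+64*x,"knob",m+127*x, "out",m-3*x)
```

```text
(array([456.10089111, 391.97885132]), (70.728515625, 67.63516998291016), 0.8481341600418091, np.float64(8.196843042226844), 167) (array([463.5050354 , 216.04177856]), (72.04713439941406, 69.9205551147461), 3.4491043090820312, np.float64(8.839289574276126), 210)
knob 109 [584.93359675 310.07026913  96.87260221] [586.18607903 309.5962629   96.55479786] [570.02113736 293.2586113   87.64682223] [602.3510207  325.9339145  105.46277349]
cap 122 [523.7268305  305.98148568  51.10455681] [524.65565889 307.60050916  34.14620942]
sep 176.09280201597576 yaw 2.4098163812002427 xaxis [0.99911564 0.04204683] origin [523.74636428 306.70131213] knob [586.69064966 309.35026248] out [456.80561633 303.88417445]
```

Call:
carry_out(
  increments=[
    [[0, 0, 0], [-28, 0, 24.8], 1],
    [[0, 0, 0], [-56, 0, 49.6], 1],
    [[0, 0, 0], [-84, 0, 74.4], 1],
    [[0, 0, 0], [-112, 0, 99.2], 1],
    [[0, 0, 0], [-140, 0, 124], 1],
    [[0, 0, 0], [-168, 0, 148.8], 1],
    [[0, 0, 0], [-196, 0, 173.6], 1],
    [[0, 0, 0], [-224, 0, 198.4], 1],
    [[0, 0, 0], [-252, 0, 223.2], 1],
    [[0, 0, 0], [-280, 0, 248], 1],
  ],
  force=20,
)

```text
time_s: 0.93
ee_pos: [314.0, -221.8, 404.6]
ee_rot: [-90.0, 0.0, -75.6]
force: [0.4, -0.5, -0.1]
gripper_width: 27.4
```

Call:
carry_out(
  increments=[
    [[0, 0, 0], [-28, 0, 24.8], 1],
    [[0, 0, 0], [-56, 0, 49.6], 1],
    [[0, 0, 0], [-84, 0, 74.4], 1],
    [[0, 0, 0], [-112, 0, 99.2], 1],
    [[0, 0, 0], [-140, 0, 124], 1],
    [[0, 0, 0], [-168, 0, 148.8], 1],
    [[0, 0, 0], [-196, 0, 173.6], 1],
    [[0, 0, 0], [-224, 0, 198.4], 1],
    [[0, 0, 0], [-252, 0, 223.2], 1],
    [[0, 0, 0], [-280, 0, 248], 1],
  ],
)

```text
time_s: 1.77
ee_pos: [484.3, 111.5, 404.4]
ee_rot: [-90.0, -0.0, -75.5]
force: [0.3, -1.5, 1.1]
gripper_width: 0.3
```

Call:
carry_out(
  increments=[
    [[0, 0.03, 0], [-28, 0, 24.8], 1],
    [[0, 0.07, 0], [-56, 0, 49.6], 1],
    [[0, 0.11, 0], [-84, 0, 74.4], 1],
    [[0, 0.15, 0], [-112, 0, 99.2], 1],
    [[0, 0.19, 0], [-140, 0, 124], 1],
    [[0, 0.211, 0], [-168, 0, 149], 1],
    [[0, 0.211, 0], [-168, 0, 149], 1],
    [[0, 0.211, 0], [-168, 0, 149], 1],
  ],
)

```text
time_s: 2.43
ee_pos: [586.6, 311.1, 402.9]
ee_rot: [-90.1, -0.1, -87.5]
force: [-0.4, 0.2, -0.9]
gripper_width: 0.6
```

Call:
carry_out(
  increments=[
    [[0, 0, 0], [0, 25, 0], 1],
    [[0, 0, 0], [0, 50, 0], 1],
    [[0, 0, 0], [0, 75, 0], 1],
    [[0, 0, 0], [0, 95, 0], 1],
    [[0, 0, 0], [0, 104, 0], 1],
    [[0, 0, 0], [0, 104, 0], 1],
    [[0, 0, 0], [0, 104, 0], 1],
  ],
)

```text
time_s: 3.02
ee_pos: [586.3, 308.8, 301.3]
ee_rot: [-90.0, -0.0, -87.6]
force: [-0.8, 0.2, -0.0]
gripper_width: 0.2
```

Run:
```python
from h import *
s=env.state(); print(s["ee_pos"],s["ee_rot"],s["force"])
d=env.grab_frame("scene"); cv2.imwrite("pics/s1.png",cv2.resize(d["frame"][170:320,180:360],None,fx=4,fy=4))
```

```text
[586.25541132 308.78342515 301.30449002] [-8.99912257e+01 -9.73233571e-03 -8.76408719e+01] [-0.79104786  0.17809936 -0.0386367 ]
```

View pics/s1.png

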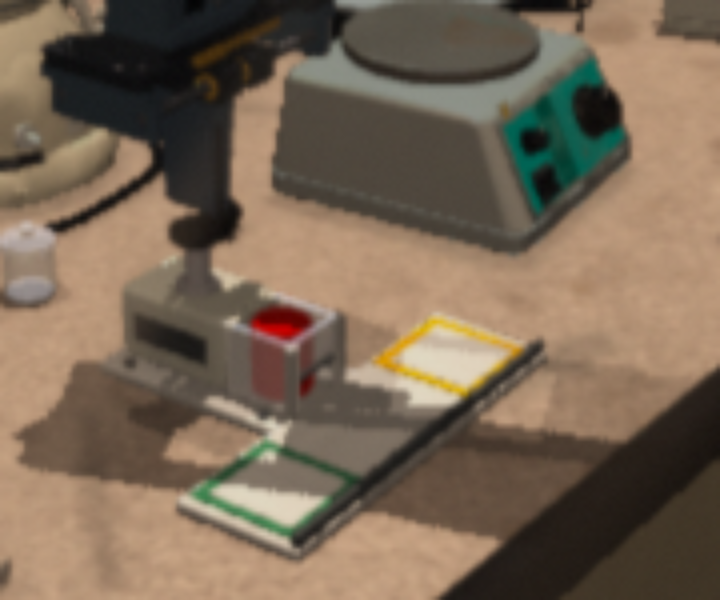

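The closed finger hovers centred over the knob (zoomed ~205,225), magazine full, deck clear. Press slowly.

Call:
carry_out(
  increments=[
    [[0, 0, 0], [0, 6, 0], 1],
    [[0, 0, 0], [0, 11, 0], 1],
    [[0, 0, 0], [0, 14, 0], 1],
    [[0, 0, 0], [0, 17, 0], 1],
    [[0, 0, 0], [0, 20, 0], 1],
    [[0, 0, 0], [0, 23, 0], 1],
    [[0, 0, 0], [0, 26, 0], 1],
    [[0, 0, 0], [0, 29, 0], 1],
    [[0, 0, 0], [0, 32, 0], 1],
    [[0, 0, 0], [0, 34, 0], 1],
  ],
)

```text
time_s: 3.9
ee_pos: [586.3, 309.5, 267.9]
ee_rot: [-89.9, 0.0, -87.6]
force: [-1.4, -0.5, 7.8]
gripper_width: 0.4
```

Call:
carry_out(
  increments=[
    [[0, 0, 0], [0, 1.5, 0], 1],
    [[0, 0, 0], [0, 3, 0], 1],
    [[0, 0, 0], [0, 3, 0], 1],
  ],
)

```text
time_s: 4.15
ee_pos: [586.4, 309.5, 265.1]
ee_rot: [-89.9, 0.0, -87.6]
force: [-0.7, -0.6, 6.3]
gripper_width: 0.7
```

Call:
carry_out(
  increments=[
    [[0, 0, 0], [0, 1, 0], 1],
    [[0, 0, 0], [0, 2, 0], 1],
    [[0, 0, 0], [0, 2, 0], 1],
    [[0, 0, 0], [0, 2, 0], 1],
  ],
)

```text
time_s: 4.48
ee_pos: [586.2, 309.5, 265.0]
ee_rot: [-89.9, 0.0, -87.6]
force: [-3.2, -3.0, 15.2]
gripper_width: 0.3
```

Hard stop reached (no motion, 15 N). Retract.

Call:
carry_out(
  increments=[
    [[0, 0, 0], [0, -4, 0], 1],
    [[0, 0, 0], [0, -8, 0], 1],
    [[0, 0, 0], [0, -12, 0], 1],
    [[0, 0, 0], [0, -16, 0], 1],
    [[0, 0, 0], [0, -20, 0], 1],
    [[0, 0, 0], [0, -25, 0], 1],
    [[0, 0, 0], [0, -35, 0], 1],
    [[0, 0, 0], [0, -50, 0], 1],
    [[0, 0, 0], [0, -65, 0], 1],
    [[0, 0, 0], [0, -75, 0], 1],
  ],
)

```text
time_s: 5.32
ee_pos: [586.3, 309.6, 338.1]
ee_rot: [-90.0, 0.0, -87.6]
force: [-0.3, -0.1, 0.8]
gripper_width: 0.5
```

```bash
cat >> h.py <<'E'
O=np.array([523.75,306.7]);X=np.array([.99912,.04205]);Y=np.array([-.04205,.99912])
def cap():
    "red pixels below 30 mm on the deck -> feeder frame"
    for n in("top","scene"):
        d,P,ok=cloud(n);h=cv2.cvtColor(d["frame"],cv2.COLOR_BGR2HSV)
        q=(P[...,:2]-O);fx,fy=q@X,q@Y
        m=ok&((cv2.inRange(h,(0,120,50),(8,255,255))|cv2.inRange(h,(172,120,50),(180,255,255)))>0)&(fx<-32)&(fx>-125)&(abs(fy)<140)
        t=m&(P[...,2]>19)&(P[...,2]<30)
        if t.sum(): 
            (c,r)=cv2.minEnclosingCircle(np.stack([fx[t],fy[t]],1).astype(np.float32))
            print(n,t.sum(),"mean",fx[t].mean().round(1),fy[t].mean().round(1),"circ",np.round(c,1),round(r,1),"z",P[t][:,2].mean().round(1))
        else: print(n,"none",m.sum())
    return d
E
python3 - <<'E'
from h import *
d=cap(); cv2.imwrite("pics/s2.png",cv2.resize(d["frame"][170:320,180:360],None,fx=4,fy=4)); s=env.state(); print(s["ee_pos"],s["force"])
E
```

```text
top none 0
scene 118 mean -69.7 3.6 circ [-68.1   0.7] 19.4 z 23.6
[586.50375923 309.66073009 338.83089039] [0.35408655 0.43851834 0.52716996]
```

View pics/s2.png

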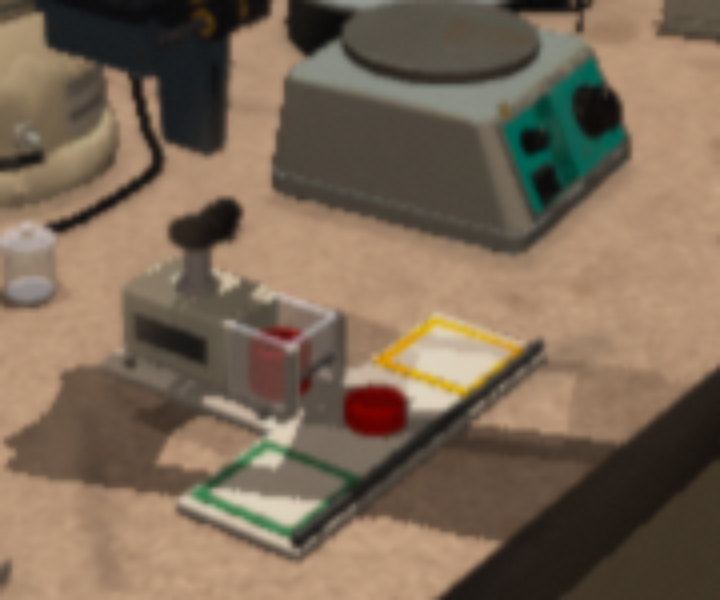

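Cap lies on the deck at zoomed (375,410), i.e. feeder (-68, 0.7); knob is back up, two caps are in the magazine. Move beside it on the yellow side and descend.

Call:
carry_out(
  increments=[
    [[0, 0, 0], [13, 0, -30], 1],
    [[0, 0, 0], [27, 0, -60], 1],
    [[0, 0, 0], [40, 0, -90], 1],
    [[0, 0, 0], [54, 0, -120], 1],
    [[0, 0, 0], [60, 0, -130], 1],
    [[0, 0, 0], [60, 30, -130], 1],
    [[0, 0, 0], [60, 60, -130], 1],
    [[0, 0, 0], [60, 90, -130], 1],
    [[0, 0, 0], [60, 110, -130], 1],
    [[0, 0, 0], [60, 110, -130], 1],
  ],
)

```text
time_s: 6.25
ee_pos: [456.9, 243.1, 222.3]
ee_rot: [-90.6, -0.3, -87.6]
force: [-0.7, -0.4, 0.1]
gripper_width: 0.4
```

Run:
```python
from h import *
d=cap(); cv2.imwrite("pics/s3.png",cv2.resize(d["frame"][170:320,180:360],None,fx=4,fy=4)); s=env.state(); q=s["ee_pos"][:2]-O;print(s["ee_pos"],q@X,q@Y,s["ee_rot"],s["force"])
```

```text
top none 0
scene 127 mean -69.3 3.3 circ [-67.6   1.2] 20.1 z 23.9
[458.70564962 244.00599598 226.13630689] -67.62339422536944 -59.903718366340065 [-9.01164273e+01 -5.60425974e-02 -8.76054580e+01] [-0.61908909  0.90687478  0.41894664]
```

View pics/s3.png

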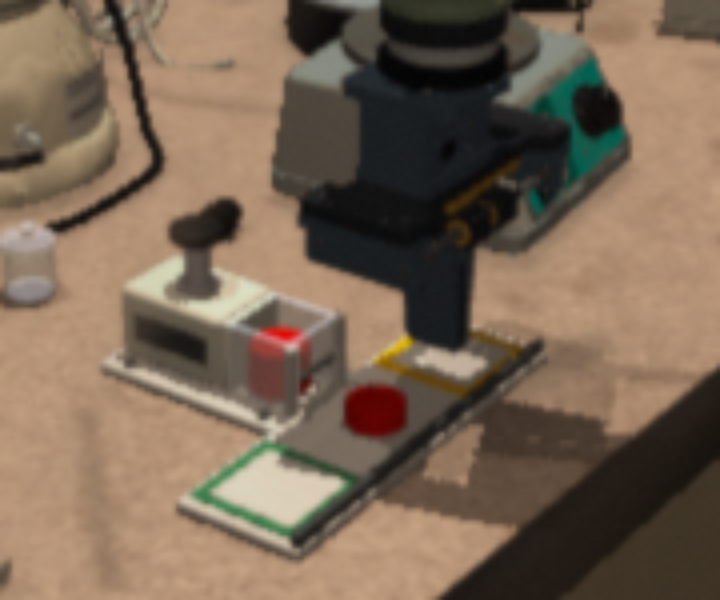

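Finger is beside the cap over the yellow square, tips at z≈35, clear of lip and cap. Lower gently, then push slowly.

Call:
carry_out(
  increments=[
    [[0, 0, 0], [0, 6, 0], 1],
    [[0, 0, 0], [0, 12, 0], 1],
    [[0, 0, 0], [0, 17, 0], 1],
    [[0, 0, 0], [0, 20, 0], 1],
    [[0, 0, 0], [0, 22, 0], 1],
    [[0, 0, 0], [0, 22, 0], 1],
    [[0, 0, 0], [0, 22, 0], 1],
  ],
)

```text
time_s: 6.93
ee_pos: [458.9, 244.1, 204.8]
ee_rot: [-90.0, -0.0, -87.6]
force: [-0.9, 0.6, -0.2]
gripper_width: 0.7
```

Call:
carry_out(
  increments=[
    [[0, 0, 0], [-4, 0, 0], 1],
    [[0, 0, 0], [-8, 0, 0], 1],
    [[0, 0, 0], [-12, 0, 0], 1],
    [[0, 0, 0], [-16, 0, 0], 1],
    [[0, 0, 0], [-20, 0, 0], 1],
    [[0, 0, 0], [-24, 0, 0], 1],
    [[0, 0, 0], [-28, 0, 0], 1],
    [[0, 0, 0], [-32, 0, 0], 1],
    [[0, 0, 0], [-36, 0, 0], 1],
    [[0, 0, 0], [-40, 0, 0], 1],
  ],
)

```text
time_s: 7.77
ee_pos: [457.2, 284.4, 204.7]
ee_rot: [-90.0, -0.0, -87.6]
force: [0.6, -0.2, 0.6]
gripper_width: 0.6
```

Call:
carry_out(
  increments=[
    [[0, 0, 0], [-4, 0, 0], 1],
    [[0, 0, 0], [-8, 0, 0], 1],
    [[0, 0, 0], [-12, 0, 0], 1],
    [[0, 0, 0], [-16, 0, 0], 1],
    [[0, 0, 0], [-20, 0, 0], 1],
    [[0, 0, 0], [-23, 0, 0], 1],
    [[0, 0, 0], [-25, 0, 0], 1],
    [[0, 0, 0], [-25, 0, 0], 1],
  ],
)

```text
time_s: 8.43
ee_pos: [456.1, 309.4, 204.7]
ee_rot: [-90.0, 0.0, -87.6]
force: [-0.1, 1.0, -0.9]
gripper_width: 0.4
```

Run:
```python
from h import *
d=cap(); s=env.state(); q=s["ee_pos"][:2]-O;print(s["ee_pos"],q@X,q@Y,s["ee_rot"],s["force"])
```

```text
top none 0
scene 136 mean -69.3 36.8 circ [-67.5  34.3] 21.2 z 23.7
[456.08868902 309.03851574 204.68549157] -67.50343443640217 5.181615976621451 [-9.00051168e+01 -9.29820853e-03 -8.75987955e+01] [ 0.52602981 -0.06505373 -0.48925119]
```

Call:
carry_out(
  increments=[
    [[0, 0, 0], [-3, 0, 0], 1],
    [[0, 0, 0], [-7, 0, 0], 1],
    [[0, 0, 0], [-11, 0, 0], 1],
    [[0, 0, 0], [-15, 0, 0], 1],
    [[0, 0, 0], [-19, 0, 0], 1],
    [[0, 0, 0], [-23, 0, 0], 1],
    [[0, 0, 0], [-27, 0, 0], 1],
    [[0, 0, 0], [-31, 0, 0], 1],
    [[0, 0, 0], [-34, 0, 0], 1],
    [[0, 0, 0], [-36, 0, 0], 1],
  ],
)

```text
time_s: 9.37
ee_pos: [454.6, 345.4, 204.7]
ee_rot: [-90.0, -0.0, -87.6]
force: [0.0, 0.5, -0.3]
gripper_width: 0.6
```

Call:
carry_out(
  increments=[
    [[0, 0, 0], [-3, 0, 0], 1],
    [[0, 0, 0], [-6, 0, 0], 1],
    [[0, 0, 0], [-9, 0, 0], 1],
    [[0, 0, 0], [-12, 0, 0], 1],
    [[0, 0, 0], [-14, 0, 0], 1],
    [[0, 0, 0], [-15, 0, 0], 1],
    [[0, 0, 0], [-15, 0, 0], 1],
  ],
)

```text
time_s: 9.95
ee_pos: [454.0, 360.2, 204.7]
ee_rot: [-90.0, 0.0, -87.6]
force: [0.2, 1.0, -0.2]
gripper_width: 0.5
```

Run:
```python
from h import *
d=cap(); s=env.state(); q=s["ee_pos"][:2]-O;print(s["ee_pos"],q@X,q@Y,s["ee_rot"],s["force"])
```

```text
top none 0
scene 139 mean -69.2 86.3 circ [-68.6  85.4] 18.6 z 23.7
[453.99473309 359.9438039  204.69245439] -67.45498031657895 56.13015832405633 [-9.00012741e+01 -7.32208520e-03 -8.76036433e+01] [-0.14990736  0.51500208 -0.10552253]
```

Cap is at about (-69, 86), target (-64, 88). Back off away from the cap first, then go up and off to clear the top view.

Call:
carry_out(
  increments=[
    [[0, 0, 0], [5, 0, 0], 1],
    [[0, 0, 0], [15, 0, 0], 1],
    [[0, 0, 0], [25, 0, 0], 1],
    [[0, 0, 0], [30, -20, 0], 1],
    [[0, 0, 0], [30, -50, 0], 1],
    [[0, 0, 0], [30, -85, 0], 1],
    [[0, 0, 0], [30, -120, 0], 1],
    [[0, 0, 0], [45, -155, 0], 1],
    [[0, 0, 0], [75, -180, 0], 1],
    [[0, 0, 0], [105, -190, 0], 1],
  ],
)

```text
time_s: 10.88
ee_pos: [458.6, 253.9, 398.8]
ee_rot: [-89.6, 0.2, -87.5]
force: [1.4, 0.1, 0.4]
gripper_width: 0.4
```

Call:
carry_out(
  increments=[
    [[0, 0, 0], [30, 0, 0], 1],
    [[0, 0, 0], [60, 0, 0], 1],
    [[0, 0, 0], [90, 0, 0], 1],
    [[0, 0, 0], [120, 0, 0], 1],
    [[0, 0, 0], [150, 0, 0], 1],
    [[0, 0, 0], [180, 0, 0], 1],
    [[0, 0, 0], [210, 0, 0], 1],
    [[0, 0, 0], [230, 0, 0], 1],
    [[0, 0, 0], [230, 0, 0], 1],
    [[0, 0, 0], [230, 0, 0], 1],
  ],
)

```text
time_s: 11.72
ee_pos: [467.4, 24.0, 394.6]
ee_rot: [-90.0, 0.0, -87.8]
force: [-0.4, 0.1, 0.6]
gripper_width: 0.3
```

Run:
```python
from h import *
d=cap(); a=cv2.resize(d["frame"][170:320,180:360],None,fx=2.2,fy=2.2)
t=env.grab_frame("top")["frame"]; b=cv2.resize(t[140:290,150:330],None,fx=2.2,fy=2.2)
cv2.imwrite("pics/end.png",np.hstack([a,b])); s=env.state(); print(s["ee_pos"],s["time_s"],s["force"])
D=np.load("top0.npz"); _,P,ok=cloud("top")
for n,(u,v) in dict(knob=(219,206),weigh=(222,160),amber=(177,179),stop=(269,173),jar=(345,270),beak=(381,265)).items(): print(n,D["P"][v,u].round(1),P[v,u].round(1))
```

```text
top 95 mean -67.7 84.1 circ [-67.2  83.1] 17.7 z 22.8
scene 140 mean -69.6 88.1 circ [-68.2  86.3] 19.1 z 23.9
[467.73463912  25.76148943 394.67674357] 11.8667 [-0.16554608 -0.15300607 -0.27568651]
knob [587.9 308.5  92. ] [587.5 307.6  98.4]
weigh [730.4 305.3  49.1] [731.3 305.9  44. ]
amber [671.1 437.6  66.5] [670.9 437.4  67.6]
stop [693.8 163.7  22.1] [693.6 163.7  23.8]
jar [398.1 -62.1  55.7] [432.1   5.6 554.6]
beak [ 409.4 -180.6    1.6] [ 409.4 -180.4    2.5]
```

View pics/end.png

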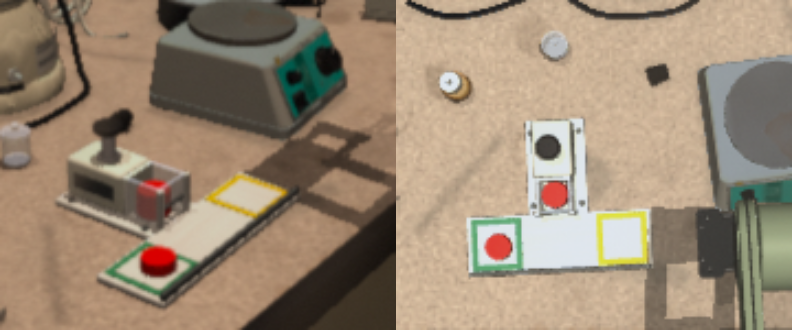

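The cap sits inside the green square in both views (left pane ~(158,260), right pane ~(498,246)). The knob is up, two caps remain in the magazine, and the arm is clear.

```bash
python3 -c "
from workcell import env
print(env.job_done())"
```

```text
the job is handed in; nothing more can be done
None
```

I pressed the plunger once to its hard stop and let it spring back. One cap came out, and I pushed it along the deck with the closed fingers into the green square. The job was handed in at about 12 s; it reports no verdict.

- **Cap position:** the top and scene cameras put the cap at about x -67 to -70 mm, y 83 to 88 mm in the feeder frame. The square's centre is at (-64, 88), so the cap is at most about 6 mm off, against a tolerance of 21 mm. The two cameras disagree by up to 4 mm. The cap's top reads about 23 to 24 mm high, so it lies flat.
- **Plunger and magazine:** the knob reads 98 mm, fully up. The magazine shows its remaining stack lower than before and centred, but I did not measure those caps numerically.
- **Bystanders:** the weighing bottle, amber bottle and stopper are unmoved within camera noise. In the last check the arm hid the jar, and my beaker sample pixel landed on the worktop, so neither was re-measured. The arm worked well away from both; at the end it was parked high on the jar's side.

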